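# Earth and check a proximity probe, then hold it over the sample

### The arm

A 6-joint arm with a two-finger parallel gripper is mounted at the origin on a cart in front of the work surface, level with it; the furniture and walls round the work are solid. World frame = base frame: x ahead of the robot, y to its left, z up, the work surface at z = 0. Lengths are in m, angles in rad, forces in N, time in s.
With the tool pointing down it reaches from about 0.3 to 0.775 m from the base axis. Payload 14.6 kg.
Tool frame: the origin (TCP) lies on the centre line of the jaws, within the pads' length; the fingertips stand 11 mm ahead of it and the grasp point (between the pads) lies 8 mm behind it; y points along the fingers, x is the direction in which the jaws open and shut, and the axes are right-handed (so a half turn about y gives the same grasp; the last joint's range is limited). The gripper opens to 94 mm and grips with 3 to 60 N. Pads are 16 mm wide; open, the fingers measure 119 mm over their backs; the gripper's body (75 mm by 177 mm) begins 78 mm behind the grasp point.
Start: joints at [-1.368, 0.3, 1.521, -0, 1.321, -0.067], TCP at [0.147, -0.53, 0.216] pointing down, gripper open.
Joint ranges: [-3.03, 3.03], [-0.79, 2.21], [0.23, 2.52], [-1.04, 4.18], [0, 3.07], [-2.55, 2.55]. Speed limits (rad/s): [2.22, 2.22, 2.57, 3.14, 3.14, 3.14].

### API

Orientations are given as [roll, pitch, yaw] about the fixed x, y, z axes, in that order (R = Rz(yaw) Ry(pitch) Rx(roll)).
In Python, from station import ctrl, imaging gives the robot as it stands. The module is installed in compiled form; this text tells all that it offers.
- The arm moves only by the tool apply_moves, never from a script. Its argument "deltas" is a list of rows, each an object with "dp": the shift along the tool's x, y, z in m, a list of three; "roll": the turn about the tool's y in rad; "grip": the closure, from -1 (fully open) to 1 (shut). In form: [{"dp": [tx, ty, tz], "roll": roll, "grip": grip}, ...]. A call has 1 to 10 rows; each row shifts and turns the commanded pose from where the row before left it, along the tool's axes as they then stand; what a row does not reach is not made up. A row lasts 1/8 s, in which the tool goes at most 62.5 mm and 10.7 degrees, less where a joint would pass 70% of its speed; a pose out of reach is approached as far as the arm can. A call with a gripper value outside its range is refused whole. The fingers move at their own pace and stop on an object; "newtons" is the grip in N (left out, the last holds). Time passes only in rows, so rows that do not move let the fingers close. It gives the time, the measured TCP pose, the force and the opening at its end, in the units of the state.
- ctrl.get_obs(): the state, without advancing time (a new reading comes with each control period).
- imaging.camera(name): name is "scene" or "top"; returns the picture (420x560x3 uint8, blue, green, red); there is no depth.
- imaging.camera_info(name): a dict with "K" (3x3 intrinsics, pixels), "world_from_camera" (4x4, takes a point from camera to world coordinates). Camera axes: x right, y down, z forward; pixel columns grow to the right and rows downward; lengths in m; the calibration is good to about 2 mm. A picture is of the moment at which its call begins. camera_info takes no time and is no camera call.
- ctrl.hand_in(): hands the job in, once; it reports no verdict.
The state is a dict: "time_s": time; "qpos": joint angles; "joint_vel": joint speeds; "tau": joint torques, N m; "ee_pos": TCP position; "eef_rot": TCP orientation; "force": force on the tool from outside, world axes, zero at the start; "moment": the same for the moment, N m; "grip_width": finger opening in m.
Only numpy, scipy, OpenCV 4.12 (cv2) and the standard library are available. Lean on these libraries where they do the work, as an engineer would, in place of code of your own. Each camera call takes 0.05 s, during which the arm holds its last target. There are 200 camera calls.

### The job

Take the blue proximity probe out of its holder, keep it upright, and press its tip lightly, for about half a second each, first on the green-ringed earth stud and then on the yellow-ringed reference stud, just until the brass stud gives a little. Then carry it clear of the glassware and over the rim of the clear draught guard, and lower it until the tip hovers about 8 mm above the centre of the red-and-white mark on the sample, never touching the sample or its guard. Finish while still holding the probe there, upright and still; do not put it down, and leave the glassware where it stands.

Things in the scene. Friction and masses are not known exactly. Their poses are not given: they have to be found in the camera images.
- probe_grip (a point): Grip point on the axis of the upright probe (0.08 to 0.16 kg), 90 mm above its tip; z points up the probe, x and y are square to the flat sides of its blue square handle. The handle is 22 x 22 mm and reaches from 42 mm below this point to 41 mm above it; the top cap ends 42 mm above it
- probe_tip (a point): Lower end of the probe, a blunt steel tip 5 mm across on its axis; z points up the probe. From the tip upward: 18 mm of taper, a steel stem 12 mm across, a round collar 29 mm across with its underside 42 mm above the tip (at the start it rests on the holder's top, the stem in its hole), then the handle
- holder: Fixed holder: grey block 60 x 60 mm with its top 50 mm above the worktop, on a dark foot plate 76 x 76 x 8 mm. A vertical hole 17 mm across goes down its centre to the foot plate; the probe's stem reaches 42 mm into it, so lift the probe straight up by 50 mm or more. Origin at the centre of its underside; the probe's handle is square to it at the start
- earth_base: Earth contact: fixed black round housing, foot 58 mm and body 40 mm across, with a GREEN ring round a brass stud on top. Origin at the centre of its underside, z up. It may stand at either of the two contact places
- earth_top (a point): Centre of the flat top of the green-ringed brass stud (22 mm across), 35 mm above the worktop when not pressed
- earth_stud (a joint): Depth by which the earth stud is pressed down (m), 0 when free, 0.008 at its stop; a spring takes about 0.5 N to start and 0.5 N more per mm
- reference_base: Reference contact: like the earth contact but with a YELLOW ring. Origin at the centre of its underside, z up
- reference_top (a point): Centre of the flat top of the yellow-ringed brass stud (22 mm across), 35 mm above the worktop when not pressed
- reference_stud (a joint): Depth by which the reference stud is pressed down (m), 0 when free, 0.008 at its stop; same spring as the earth stud
- stage: Fixed sample stage: dark round foot 124 mm across and 8 mm thick, a black pedestal 48 mm across in its middle carrying the sample, and round it an open-topped clear cylindrical draught guard, 112 mm across outside, wall 3 mm, rim 58 mm above the worktop. Origin at the centre of its underside, z up
- sample_mark (a point): Centre of the upper face of the sample, an aluminium disc 36 mm across, 30 mm above the worktop; marked by a white dot 10 mm across inside a red dot 18 mm across
- beaker_250_mid (a point): Empty glass beaker, 70 x 77 x 92 mm, loose, standing between the contacts and the stage; point half-way up (46 mm)
- vial_0_mid (a point): Red-capped sample vial, 27 mm across, 59 mm high, loose, on the robot's side of the beaker; point half-way up
- vial_1_mid (a point): Blue-capped sample vial, 27 mm across, 59 mm high, loose, beyond the beaker; point half-way up
- vial_3_mid (a point): White-capped sample vial, 27 mm across, 59 mm high, loose, behind the two contacts; point half-way up

How it is judged:
By the outcome, as a careful person would: the job done as asked, in the order asked, and still so for the second after the job is handed in, while the arm keeps its last pose, push and grip.
It also fails if it takes over 53 s, if anything falls off the work surface, if the arm or the gripper's body presses on something with over 40 N, if the wrist force passes 120 N, or if a joint passes its speed limit or range.

## Working session

There is one attempt and no reset: what is moved stays moved. The work goes in short steps, Python scripts to look and compute and a tool call to move; the robot and the scene stay as the last step left them, time stands still between calls to the robot, and variables do not carry over. Pictures are saved under pics/ and viewed, about 8 in all and at most 12, crops included, and the job is handed in when it is done.

Besides the shell and the picture viewer there is one more tool, called after "Call:" by a JSON object that holds its "name" and its "arguments", one argument or row to a line. apply_moves: Moves the arm, as the interface text tells. Its arguments: {"type":"object","properties":{"deltas":{"type":"array"},"newtons":{"type":"number"}},"required":["deltas"]}

```bash
mkdir -p pics
python3 - <<'E'
from station import ctrl, imaging
import cv2
o=ctrl.get_obs(); print(o)
for n in("scene","top"):
    im=imaging.camera(n); cv2.imwrite(f"pics/{n}0.png",im); i=imaging.camera_info(n); print(n,i["K"],i["world_from_camera"])
E
```

```text
{'time_s': 0.0, 'qpos': array([-1.36759556e+00,  3.00481166e-01,  1.52158326e+00, -1.10886960e-05,
        1.32074289e+00, -6.65851988e-02]), 'joint_vel': array([ 0.00141028, -0.00091939, -0.00015338,  0.00083234, -0.00067853,
       -0.00056834]), 'tau': array([-1.79866092e-04, -5.31812167e+01, -3.52737522e+01,  7.08525768e-02,
        2.44601921e-02, -1.08668087e-04]), 'ee_pos': array([ 0.14653803, -0.52984688,  0.21587989]), 'eef_rot': array([-1.57072622e+00,  1.21269167e-03, -1.30100757e+00]), 'force': array([-0.14587867,  0.45783843, -0.32435426]), 'moment': array([0.0201016 , 0.04160804, 0.04781159]), 'grip_width': 0.09424303592178991}
scene [[409.09205893   0.         280.45830787]
 [  0.         409.09205893 207.77241901]
 [  0.           0.           1.        ]] [[-0.80858135 -0.27716519  0.51901413 -0.02167354]
 [-0.58837854  0.38482511 -0.71114016  0.73220261]
 [-0.00262638 -0.88039144 -0.47424046  0.58138776]
 [ 0.          0.          0.          1.        ]]
top [[472.2418424    0.         275.07176156]
 [  0.         472.2418424  207.50157558]
 [  0.           0.           1.        ]] [[ 1.24781809e-04 -9.85405947e-01  1.70220754e-01  3.30548889e-01]
 [-9.99730346e-01 -4.07564049e-03 -2.28609740e-02  1.36992075e-02]
 [ 2.32210983e-02 -1.70172000e-01 -9.85140737e-01  1.11365230e+00]
 [ 0.00000000e+00  0.00000000e+00  0.00000000e+00  1.00000000e+00]]
```

View pics/scene0.png

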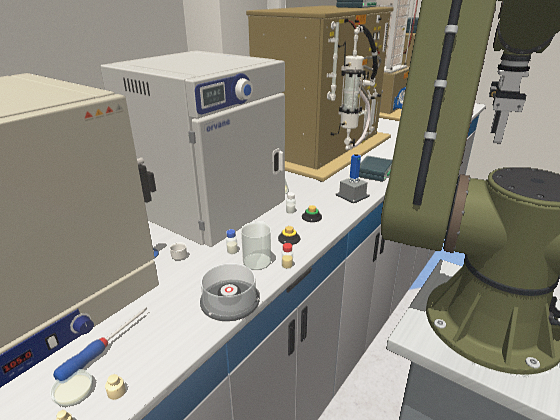

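View pics/top0.png

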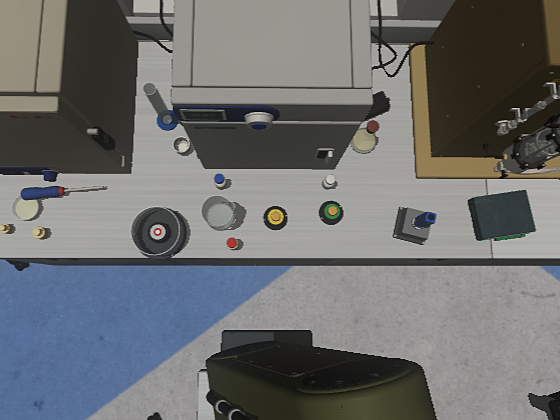

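The scene view shows the probe upright in its holder at (355,180). The top view has the holder top near (413,224), earth stud (331,211), yellow stud (275,216), mark (158,232), beaker (220,212), and vials at (232,243), (220,180) and (330,181).

```bash
cat > h.py <<'E'
import cv2, numpy as np
from station import ctrl, imaging
def ray(n,uv):
    i=imaging.camera_info(n); W=i["world_from_camera"]
    d=W[:3,:3]@np.linalg.solve(i["K"],[uv[0],uv[1],1]); return W[:3,3],d
def onz(n,uv,z):
    o,d=ray(n,uv); return (o+d*(z-o[2])/d[2])[:3]
def proj(n,p):
    i=imaging.camera_info(n); c=np.linalg.inv(i["world_from_camera"])@np.r_[p,1]; q=i["K"]@c[:3]; return q[:2]/q[2]
def tri(a,b):
    A=np.zeros((3,3));v=np.zeros(3);R=[]
    for n,uv in(("top",a),("scene",b)):
        o,d=ray(n,uv);d=d/np.linalg.norm(d);P=np.eye(3)-np.outer(d,d);A+=P;v+=P@o;R.append((P,o))
    x=np.linalg.solve(A,v);return x,[np.linalg.norm(P@(x-o))for P,o in R]
HUE={"green":(45,85),"yellow":(18,32),"blue":(100,125),"red":(170,10)}
def blob(im,col,c,r,smin=120,vmin=60):
    h=cv2.cvtColor(im,cv2.COLOR_BGR2HSV).astype(int);a,b=HUE[col]
    hm=(h[...,0]>=a)&(h[...,0]<=b) if a<b else (h[...,0]>=a)|(h[...,0]<=b)
    m=hm&(h[...,1]>smin)&(h[...,2]>vmin)
    y,x=np.nonzero(m);k=(abs(x-c[0])<r)&(abs(y-c[1])<r)
    pts=np.c_[x[k],y[k]].astype(np.float32)
    (cx,cy),(w,hh),an=cv2.minAreaRect(cv2.convexHull(pts)) if len(pts)>4 else((0,0),(0,0),0)
    e=cv2.minEnclosingCircle(pts) if len(pts) else None
    return len(pts),pts.mean(0),((pts.min(0)+pts.max(0))/2),(w,hh,an),pts.min(0),pts.max(0)
E
python3 - <<'E'
from h import *
t=cv2.imread("pics/top0.png");s=cv2.imread("pics/scene0.png")
for nm,col,ct,cs,z,r in[("earth","green",(331,211),(312,213),.034,16),("ref","yellow",(275,216),(289,234),.034,16),("mark","red",(158,232),(230,290),.03,12),("redcap","red",(232,243),(287,247),.059,9),("bluecap","blue",(220,180),(231,234),.059,9),("probe","blue",(427,219),(355,167),.14,16)]:
    a=blob(t,col,ct,r);b=blob(s,col,cs,r)
    print(nm,a[0],a[2],b[0],b[2],"top",onz("top",a[2],z).round(4),"scene",onz("scene",b[2],z).round(4),"|",a[4],a[5],b[4],b[5])
print("white",onz("top",(330,179),.059), "beaker",onz("top",(223,212),.092))
c1=cv2.resize(t[190:260,380:460],None,fx=8,fy=8,interpolation=cv2.INTER_CUBIC)[:,:400+240]
cv2.imwrite("pics/c1.png",c1)
E
```

```text
earth 94 [332. 211.] 26 [311.5 211. ] top [ 0.5094 -0.1437  0.034 ] scene [ 0.4962 -0.1238  0.034 ] | [325. 204.] [339. 218.] [306. 209.] [317. 213.]
ref 190 [275.  216.5] 90 [288.5 231. ] top [ 0.496  -0.0112  0.034 ] scene [0.4872 0.0005 0.034 ] | [267. 209.] [283. 224.] [282. 226.] [295. 236.]
mark 28 [157.  231.5] 19 [228.5 289. ] top [0.4608 0.2597 0.03  ] scene [0.46   0.2562 0.03  ] | [154. 228.] [160. 235.] [225. 287.] [232. 291.]
redcap 73 [231.5 242.5] 75 [287. 247.] top [0.4331 0.0866 0.059 ] scene [0.4267 0.093  0.059 ] | [227. 238.] [236. 247.] [283. 243.] [291. 251.]
bluecap 67 [219. 178.] 52 [230.5 233. ] top [0.5807 0.1174 0.059 ] scene [0.5724 0.1234 0.059 ] | [215. 174.] [223. 182.] [227. 229.] [234. 237.]
probe 67 [425. 218.] 204 [355.  166.5] top [ 0.4777 -0.3239  0.14  ] scene [ 0.4354 -0.2482  0.14  ] | [415. 212.] [435. 224.] [350. 155.] [360. 178.]
white [ 0.57974655 -0.13698287  0.059     ] beaker [0.49662467 0.10388875 0.092     ]
```

View pics/c1.png

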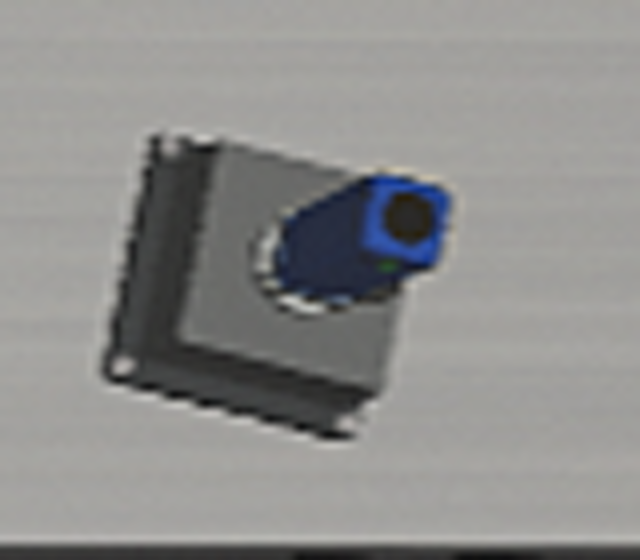

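Run:
```python
from h import *
f=lambda x,y,z:onz("top",(380+x/8-.45,190+y/8-.45),z)
print("cap",f(410,217,.14))
F=[f(157,138,.008),f(110,375,.008),f(347,435,.008)]
B=[f(218,143,.05),f(181,340,.05),f(382,390,.05)]
for P in(F,B):
    a=P[0]-P[1];b=P[2]-P[1]
    print("centre",((P[0]+P[2])/2).round(4),np.linalg.norm(a),np.linalg.norm(b),np.degrees(np.arctan2(a[1],a[0])),np.degrees(np.arctan2(b[1],b[0])))
t=cv2.imread("pics/top0.png")
# stage rim, beaker rim & tops crops
c=cv2.resize(t[165:260,125:350],None,fx=3.5,fy=3.5,interpolation=cv2.INTER_CUBIC);cv2.imwrite("pics/c2.png",c)
```

```text
cap [ 0.48056941 -0.33635     0.14      ]
centre [ 0.4801 -0.3351  0.008 ] 0.07325028693666295 0.07185062588054429 -13.565842802764921 -104.18413271288115
centre [ 0.4802 -0.336   0.05  ] 0.05857938188326539 0.05868544604068022 -13.159534675886547 -103.95661165886358
```

View pics/c2.png

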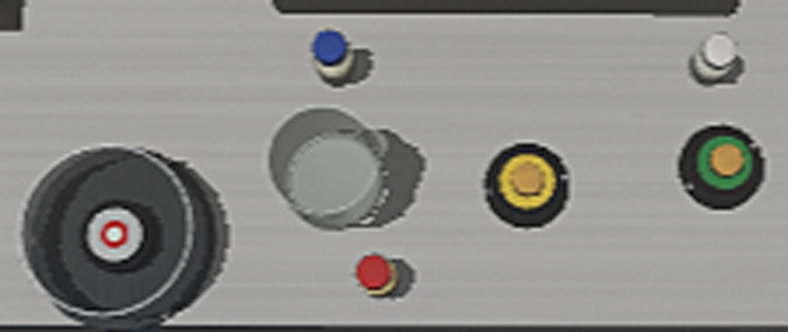

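Top view crop: stud centres, the mark and the beaker rim are clear. The holder is at about (0.480,-0.336) with yaw about -13.7°. I'll turn the jaws square to the handle and move above it.

Call:
{"name": "apply_moves", "arguments": {
  "deltas": [
    {"dp": [0, 0, 0], "roll": 0.17, "grip": -1},
    {"dp": [0, 0, 0], "roll": 0.17, "grip": -1},
    {"dp": [0, 0, 0], "roll": 0.17, "grip": -1},
    {"dp": [0, 0, 0], "roll": 0, "grip": -1}
  ]
}}

```text
time_s: 0.6
ee_pos: [0.1465, -0.53, 0.2162]
eef_rot: [-1.571, 0.001, -1.81]
force: [-1.2, 0.6, 0.1]
grip_width: 0.0941
```

Call:
{"name": "apply_moves", "arguments": {
  "deltas": [
    {"dp": [-0.03, 0, 0.031], "roll": 0, "grip": -1},
    {"dp": [-0.03, 0, 0.031], "roll": 0, "grip": -1},
    {"dp": [-0.03, 0, 0.031], "roll": 0, "grip": -1},
    {"dp": [-0.03, 0, 0.031], "roll": 0, "grip": -1},
    {"dp": [-0.03, 0, 0.031], "roll": 0, "grip": -1},
    {"dp": [-0.03, 0, 0.031], "roll": 0, "grip": -1},
    {"dp": [-0.03, 0, 0.031], "roll": 0, "grip": -1},
    {"dp": [-0.03, 0, 0.031], "roll": 0, "grip": -1},
    {"dp": [-0.028, 0, 0.03], "roll": 0, "grip": -1},
    {"dp": [0, 0, 0], "roll": 0, "grip": -1}
  ]
}}

```text
time_s: 1.85
ee_pos: [0.4819, -0.3344, 0.2159]
eef_rot: [-1.571, 0.0, -1.804]
force: [0.1, 0.1, -0.7]
grip_width: 0.0941
```

```bash
cat > to.py <<'E'
import sys; from h import *
o=ctrl.get_obs(); 
def tool(target):
    from scipy.spatial.transform import Rotation as R
    return R.from_euler("xyz",o["eef_rot"]).as_matrix().T@(np.array(target)-o["ee_pos"])
if __name__=="__main__":
    print("t",o["time_s"],"p",o["ee_pos"].round(4),"r",o["eef_rot"].round(4),"F",o["force"].round(2),"w",round(o["grip_width"],4),"q6",o["qpos"].round(2))
    if len(sys.argv)>3: print("tool dp",tool([float(a) for a in sys.argv[1:4]]).round(4))
E
python3 to.py .480 -.336 .09; python3 -c "
from h import *
for n,u,z in(('earth',(332.36,210.07),.035),('ref',(275.5,215.5),.035),('mark',(157.5,231.5),.03),('rim',(155.8,231.1),.058)): print(n,onz('top',u,z).round(4))
im=imaging.camera('scene');cv2.imwrite('pics/s1.png',cv2.resize(im[60:220,270:470],None,fx=3,fy=3))"
```

```text
t 1.85 p [ 0.4819 -0.3344  0.2159] r [-1.5713e+00  5.0000e-04 -1.8038e+00] F [ 0.07  0.13 -0.69] w 0.0941 q6 [-0.67  0.38  1.41  0.    1.35  1.13]
tool dp [ 0.002   0.1259 -0.0014]
earth [ 0.5114 -0.1445  0.035 ]
ref [ 0.4982 -0.0123  0.035 ]
mark [0.4608 0.2585 0.03  ]
rim [0.4583 0.256  0.058 ]
```

View pics/s1.png

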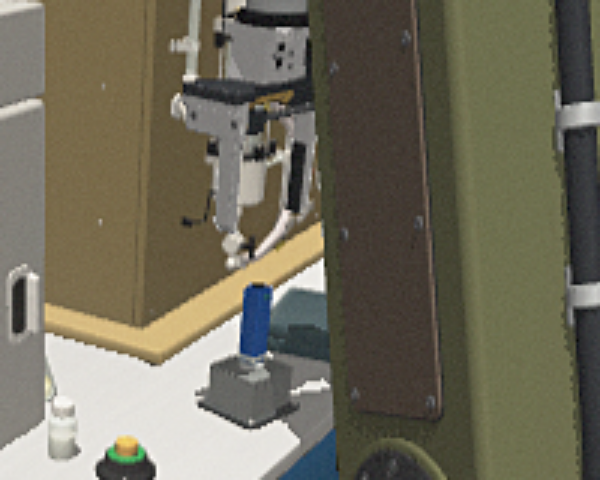

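The gripper is over the probe, slightly off centre. Descend with the correction, then close.

Call:
{"name": "apply_moves", "arguments": {
  "deltas": [
    {"dp": [0.002, 0.02, -0.0014], "roll": 0.006, "grip": -1},
    {"dp": [0, 0.02, 0], "roll": 0, "grip": -1},
    {"dp": [0, 0.02, 0], "roll": 0, "grip": -1},
    {"dp": [0, 0.02, 0], "roll": 0, "grip": -1},
    {"dp": [0, 0.02, 0], "roll": 0, "grip": -1},
    {"dp": [0, 0.016, 0], "roll": 0, "grip": -1},
    {"dp": [0, 0.01, 0], "roll": 0, "grip": -1},
    {"dp": [0, 0, 0], "roll": 0, "grip": -1}
  ]
}}

```text
time_s: 2.9
ee_pos: [0.4782, -0.3376, 0.09]
eef_rot: [-1.572, 0.0, -1.817]
force: [0.4, -0.0, 0.1]
grip_width: 0.0937
```

Call:
{"name": "apply_moves", "arguments": {
  "deltas": [
    {"dp": [0, 0, 0], "roll": 0, "grip": 0.2},
    {"dp": [0, 0, 0], "roll": 0, "grip": 0.3},
    {"dp": [0, 0, 0], "roll": 0, "grip": 0.4},
    {"dp": [0, 0, 0], "roll": 0, "grip": 0.5},
    {"dp": [0, 0, 0], "roll": 0, "grip": 0.6},
    {"dp": [0, 0, 0], "roll": 0, "grip": 0.8},
    {"dp": [0, 0, 0], "roll": 0, "grip": 1},
    {"dp": [0, 0, 0], "roll": 0, "grip": 1},
    {"dp": [0, 0, 0], "roll": 0, "grip": 1}
  ],
  "newtons": 20
}}

```text
time_s: 4.03
ee_pos: [0.4785, -0.3375, 0.0904]
eef_rot: [-1.571, -0.0, -1.817]
force: [-0.2, -0.5, -0.0]
grip_width: 0.0218
```

```bash
python3 to.py .480 -.336 .16
```

```text
t 4.025 p [ 0.4785 -0.3375  0.0904] r [-1.5708 -0.     -1.817 ] F [-0.17 -0.46 -0.02] w 0.0218 q6 [-0.68  0.51  1.54 -0.    1.09  1.14]
tool dp [-0.0019 -0.0696  0.001 ]
```

Call:
{"name": "apply_moves", "arguments": {
  "deltas": [
    {"dp": [0, -0.01, 0], "roll": 0, "grip": 1},
    {"dp": [0, -0.02, 0], "roll": 0, "grip": 1},
    {"dp": [0, -0.02, 0], "roll": 0, "grip": 1},
    {"dp": [0, -0.02, 0], "roll": 0, "grip": 1},
    {"dp": [0, -0.01, 0], "roll": 0, "grip": 1},
    {"dp": [0, 0, 0], "roll": 0, "grip": 1},
    {"dp": [0, 0, 0], "roll": 0, "grip": 1}
  ]
}}

```text
time_s: 4.9
ee_pos: [0.4783, -0.3373, 0.1697]
eef_rot: [-1.572, 0.001, -1.817]
force: [0.3, 0.0, -2.2]
grip_width: 0.022
```

```bash
python3 to.py .5114 -.1445 .17; python3 -c "
from h import *
im=imaging.camera('scene');t=imaging.camera('top')
cv2.imwrite('pics/s2.png',np.hstack([cv2.resize(im[80:230,290:390],None,fx=4,fy=4),cv2.resize(t[170:320,370:470],None,fx=4,fy=4)]))"
```

```text
t 4.9 p [ 0.4783 -0.3373  0.1697] r [-1.5719e+00  5.0000e-04 -1.8170e+00] F [ 0.28  0.01 -2.23] w 0.022 q6 [-0.68  0.42  1.47  0.    1.25  1.14]
tool dp [-0.1951 -0.0002 -0.0149]
```

View pics/s2.png

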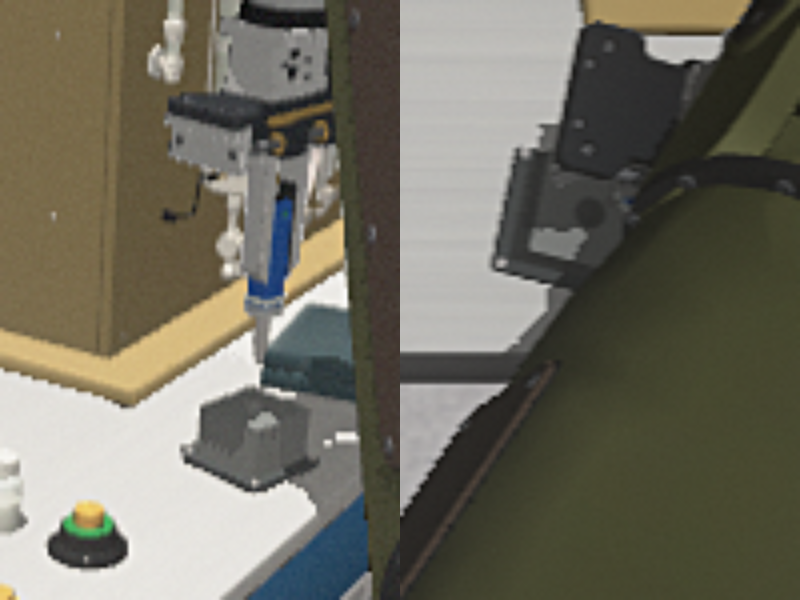

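Call:
{"name": "apply_moves", "arguments": {
  "deltas": [
    {"dp": [-0.02, 0, -0.0015], "roll": 0, "grip": 1},
    {"dp": [-0.035, 0, -0.003], "roll": 0, "grip": 1},
    {"dp": [-0.04, 0, -0.003], "roll": 0, "grip": 1},
    {"dp": [-0.04, 0, -0.003], "roll": 0, "grip": 1},
    {"dp": [-0.035, 0, -0.003], "roll": 0, "grip": 1},
    {"dp": [-0.018, 0, -0.0015], "roll": 0, "grip": 1},
    {"dp": [-0.007, 0, 0], "roll": 0, "grip": 1},
    {"dp": [0, 0, 0], "roll": 0, "grip": 1},
    {"dp": [0, 0, 0], "roll": 0, "grip": 1},
    {"dp": [0, 0, 0], "roll": 0, "grip": 1}
  ]
}}

```text
time_s: 6.25
ee_pos: [0.5114, -0.1454, 0.1704]
eef_rot: [-1.571, -0.0, -1.818]
force: [-0.3, 0.2, -0.9]
grip_width: 0.0219
```

```bash
python3 to.py .5114 -.1445 .17; python3 -c "
from h import *
o=ctrl.get_obs();p=o['ee_pos']
print('before: tip proj',proj('scene',[.4783,-.3373,.0877]),'collar',proj('scene',[.4783,-.3373,.1297]),'seen tip 355.5,170')
for n,d in(('tip',.082),('cap',-.05)): print(n,proj('scene',p-[0,0,d]),proj('top',p-[0,0,d]))
print('stud',proj('scene',[.5114,-.1445,.035]))
im=imaging.camera('scene');t=imaging.camera('top')
a,b=im[120:245,270:370],t[150:275,280:380]
cv2.imwrite('pics/s3.png',np.hstack([cv2.resize(x,None,fx=4,fy=4) for x in(a,b)]))"
```

```text
t 6.25 p [ 0.5114 -0.1454  0.1704] r [-1.5709 -0.     -1.818 ] F [-0.32  0.21 -0.85] w 0.0219 q6 [-0.35  0.3   1.63 -0.    1.21  1.47]
tool dp [-0.0009  0.0004 -0.0002]
before: tip proj [354.27303456 170.09579269] collar [355.42766449 157.23212574] seen tip 355.5,170
tip [311.70343717 189.22518554] [336.24464893 206.11339122]
cap [313.39573615 143.79310549] [346.52700794 194.31530649]
stud [310.88998638 206.32855195]
```

View pics/s3.png

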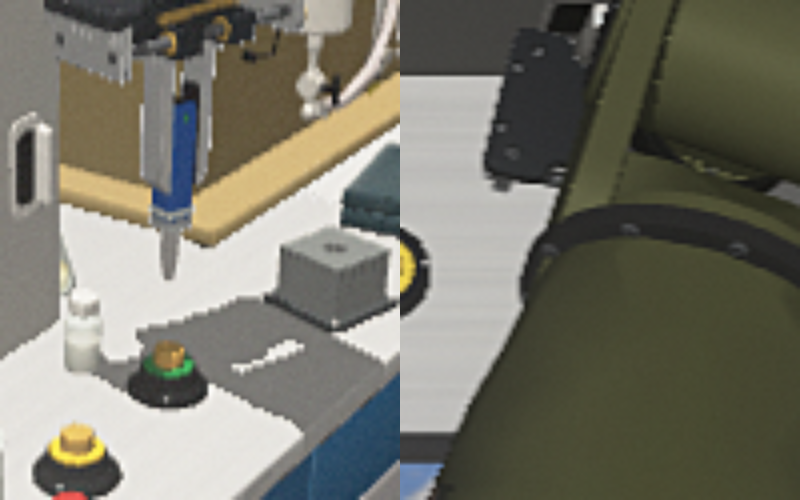

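Tip seen at about (312,190) in the scene view, directly above the green-ringed stud at (312,207), and it fits the projection within 1 px. Descend to just above the stud.

Call:
{"name": "apply_moves", "arguments": {
  "deltas": [
    {"dp": [-0.0005, 0.01, 0], "roll": 0, "grip": 1},
    {"dp": [0, 0.015, 0], "roll": 0, "grip": 1},
    {"dp": [0, 0.015, 0], "roll": 0, "grip": 1},
    {"dp": [0, 0.008, 0], "roll": 0, "grip": 1},
    {"dp": [0, 0.002, 0], "roll": 0, "grip": 1},
    {"dp": [0, 0, 0], "roll": 0, "grip": 1},
    {"dp": [0, 0, 0], "roll": 0, "grip": 1}
  ]
}}

```text
time_s: 7.22
ee_pos: [0.5118, -0.1443, 0.1209]
eef_rot: [-1.57, -0.0, -1.817]
force: [0.2, 0.3, -1.5]
grip_width: 0.022
```

```bash
cat > look.py <<'E'
from h import *
import sys
x0,x1,y0,y1=map(int,sys.argv[2:6])
ims=[];Z=[]
for k in range(3):
    im=imaging.camera('scene');o=ctrl.get_obs();Z.append(np.r_[o['ee_pos'],o['force']])
print(np.mean(Z,0).round(4),o['time_s'])
cv2.imwrite(sys.argv[1],cv2.resize(im[y0:y1,x0:x1],None,fx=8,fy=8,interpolation=cv2.INTER_CUBIC))
E
python3 look.py pics/s4.png 285 340 160 225
```

```text
[ 0.5118 -0.1443  0.1208 -0.1361 -0.0242 -0.862 ] 7.375
```

View pics/s4.png

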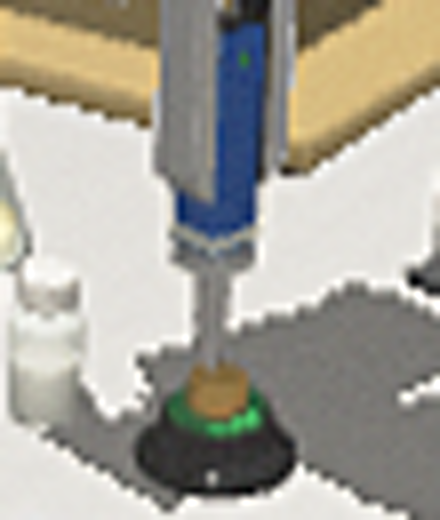

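The crop shows the tip at (210,368), just above the stud top centred near (218,372). It sits about 2 mm toward +x/+y. I'll correct that and press about 2 mm.

Call:
{"name": "apply_moves", "arguments": {
  "deltas": [
    {"dp": [0.0015, 0, -0.0017], "roll": 0, "grip": 1},
    {"dp": [0, 0.002, 0], "roll": 0, "grip": 1},
    {"dp": [0, 0.002, 0], "roll": 0, "grip": 1},
    {"dp": [0, 0.0015, 0], "roll": 0, "grip": 1},
    {"dp": [0, 0, 0], "roll": 0, "grip": 1},
    {"dp": [0, 0, 0], "roll": 0, "grip": 1}
  ]
}}

```text
time_s: 8.12
ee_pos: [0.5096, -0.1454, 0.115]
eef_rot: [-1.571, -0.0, -1.817]
force: [-1.2, -0.2, -0.7]
grip_width: 0.0215
```

```bash
python3 look.py pics/s5.png 285 340 160 225
```

```text
[ 0.5096 -0.1453  0.115  -0.6516 -1.1619  0.3664] 8.275
```

View pics/s5.png

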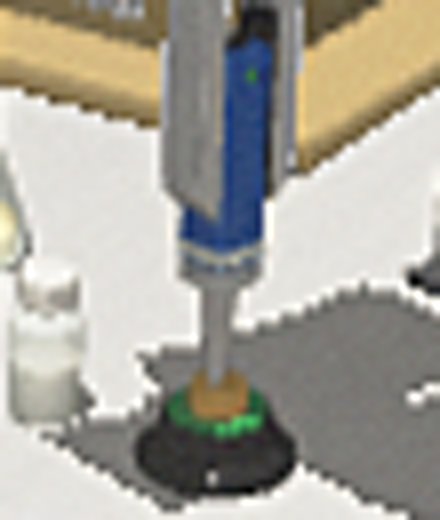

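The stud top has dropped about 1 px and the force rose by about 1.5 N, so the stud gave about 2 mm. Now lift and go to the yellow stud.

Call:
{"name": "apply_moves", "arguments": {
  "deltas": [
    {"dp": [0, -0.01, 0], "roll": 0, "grip": 1},
    {"dp": [0, -0.02, 0], "roll": 0, "grip": 1},
    {"dp": [0, -0.01, 0], "roll": 0, "grip": 1},
    {"dp": [-0.02, 0, -0.007], "roll": 0, "grip": 1},
    {"dp": [-0.035, 0, -0.012], "roll": 0, "grip": 1},
    {"dp": [-0.035, 0, -0.0125], "roll": 0, "grip": 1},
    {"dp": [-0.025, 0, -0.009], "roll": 0, "grip": 1},
    {"dp": [-0.01, 0, -0.004], "roll": 0, "grip": 1},
    {"dp": [0, 0, 0], "roll": 0, "grip": 1},
    {"dp": [0, 0, 0], "roll": 0, "grip": 1}
  ]
}}

```text
time_s: 9.52
ee_pos: [0.4969, -0.0138, 0.1548]
eef_rot: [-1.571, -0.0, -1.818]
force: [0.1, -0.6, -1.5]
grip_width: 0.022
```

```bash
python3 to.py .497 -.013 .1205
```

```text
t 9.525 p [ 0.4969 -0.0138  0.1548] r [-1.5710e+00 -1.0000e-04 -1.8176e+00] F [ 0.08 -0.61 -1.53] w 0.022 q6 [-0.1   0.25  1.74 -0.    1.15  1.72]
tool dp [-0.0008  0.0343 -0.0001]
```

Call:
{"name": "apply_moves", "arguments": {
  "deltas": [
    {"dp": [-0.0008, 0.01, 0], "roll": 0, "grip": 1},
    {"dp": [0, 0.015, 0], "roll": 0, "grip": 1},
    {"dp": [0, 0.007, 0], "roll": 0, "grip": 1},
    {"dp": [0, 0.002, 0], "roll": 0, "grip": 1},
    {"dp": [0, 0, 0], "roll": 0, "grip": 1},
    {"dp": [0, 0, 0], "roll": 0, "grip": 1}
  ]
}}

```text
time_s: 10.28
ee_pos: [0.4973, -0.0125, 0.1213]
eef_rot: [-1.57, 0.0, -1.817]
force: [0.1, 0.1, -1.5]
grip_width: 0.0216
```

```bash
python3 look.py pics/s6.png 260 320 180 250
```

```text
[ 0.4973 -0.0125  0.1212  0.0966  0.0089 -1.1513] 10.425
```

View pics/s6.png

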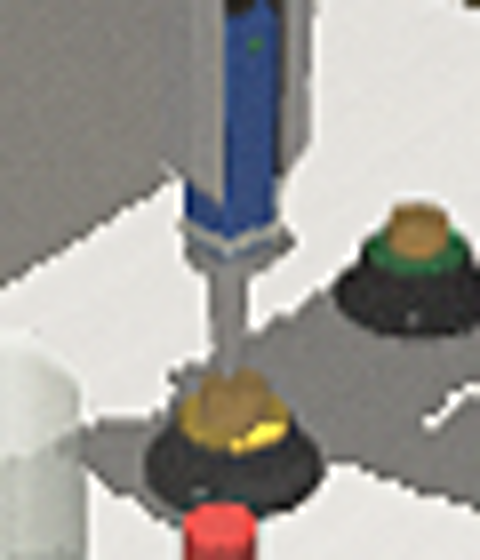

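Tip at crop (228,372) and stud top near (235,381), so it is well inside the stud. Nudge it about 1 mm and press.

Call:
{"name": "apply_moves", "arguments": {
  "deltas": [
    {"dp": [0.0007, 0.001, -0.0012], "roll": 0, "grip": 1},
    {"dp": [0, 0.0015, 0], "roll": 0, "grip": 1},
    {"dp": [0, 0.002, 0], "roll": 0, "grip": 1},
    {"dp": [0, 0.0015, 0], "roll": 0, "grip": 1},
    {"dp": [0, 0, 0], "roll": 0, "grip": 1},
    {"dp": [0, 0, 0], "roll": 0, "grip": 1}
  ]
}}

```text
time_s: 11.18
ee_pos: [0.4958, -0.0129, 0.115]
eef_rot: [-1.571, -0.0, -1.817]
force: [-0.8, 0.4, 0.4]
grip_width: 0.0219
```

```bash
python3 look.py pics/s7.png 260 320 180 250
```

```text
[ 0.4958 -0.0129  0.115  -0.5967  0.1037  0.3886] 11.325
```

View pics/s7.png

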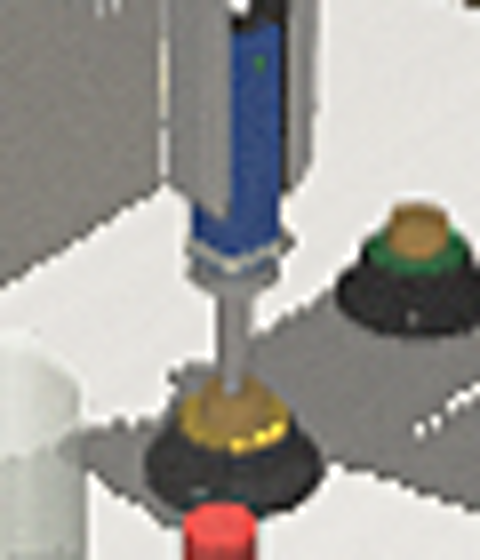

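The yellow stud is visibly lower, the force is up by about 1.5 N, and the hold was about half a second. Lift high and carry over.

Call:
{"name": "apply_moves", "arguments": {
  "deltas": [
    {"dp": [0, -0.01, 0], "roll": 0, "grip": 1},
    {"dp": [0, -0.025, 0], "roll": 0, "grip": 1},
    {"dp": [0, -0.03, 0], "roll": 0, "grip": 1},
    {"dp": [0, -0.025, 0], "roll": 0, "grip": 1},
    {"dp": [0, -0.018, 0], "roll": 0, "grip": 1},
    {"dp": [0, 0, 0], "roll": 0, "grip": 1}
  ]
}}

```text
time_s: 12.08
ee_pos: [0.4962, -0.0129, 0.2244]
eef_rot: [-1.568, 0.0, -1.817]
force: [0.1, 1.2, -2.2]
grip_width: 0.0214
```

Call:
{"name": "apply_moves", "arguments": {
  "deltas": [
    {"dp": [-0.015, 0, -0.006], "roll": 0, "grip": 1},
    {"dp": [-0.03, 0, -0.012], "roll": 0, "grip": 1},
    {"dp": [-0.035, 0, -0.014], "roll": 0, "grip": 1},
    {"dp": [-0.035, 0, -0.014], "roll": 0, "grip": 1},
    {"dp": [-0.035, 0, -0.014], "roll": 0, "grip": 1},
    {"dp": [-0.035, 0, -0.014], "roll": 0, "grip": 1},
    {"dp": [-0.033, 0, -0.013], "roll": 0, "grip": 1},
    {"dp": [-0.025, 0, -0.01], "roll": 0, "grip": 1},
    {"dp": [-0.01, 0, -0.004], "roll": 0, "grip": 1},
    {"dp": [0, 0, 0], "roll": 0, "grip": 1}
  ]
}}

```text
time_s: 13.32
ee_pos: [0.459, 0.2574, 0.2224]
eef_rot: [-1.572, -0.001, -1.816]
force: [-0.5, 0.5, -1.0]
grip_width: 0.0218
```

```bash
python3 to.py .4597 .257 .16
python3 - <<'E'
from h import *
o=ctrl.get_obs();p=o['ee_pos']
im=imaging.camera('scene')
print('tip',proj('scene',p-[0,0,.0824]),'mark',proj('scene',[.4597,.257,.03]))
t=cv2.imread("pics/top0.png")
a=cv2.resize(im[150:320,180:290],None,fx=4,fy=3.52)
b=cv2.resize(t[200:262,128:190],None,fx=5.5,fy=9.65)[:,:]
b=cv2.resize(t[200:262,128:190],(340,340),interpolation=cv2.INTER_CUBIC);b=cv2.copyMakeBorder(b,0,a.shape[0]-340,0,0,cv2.BORDER_CONSTANT)
cv2.imwrite("pics/s8.png",np.hstack([a,b]));print(a.shape)
E
```

```text
t 13.325 p [0.459  0.2574 0.2224] r [-1.5716e+00 -7.0000e-04 -1.8160e+00] F [-0.52  0.53 -0.99] w 0.0218 q6 [ 0.44  0.24  1.58 -0.    1.32  2.26]
tool dp [0.0002 0.0624 0.0008]
tip [224.88331238 245.09505763] mark [228.34670317 289.25076505]
(598, 440, 3)
```

View pics/s8.png

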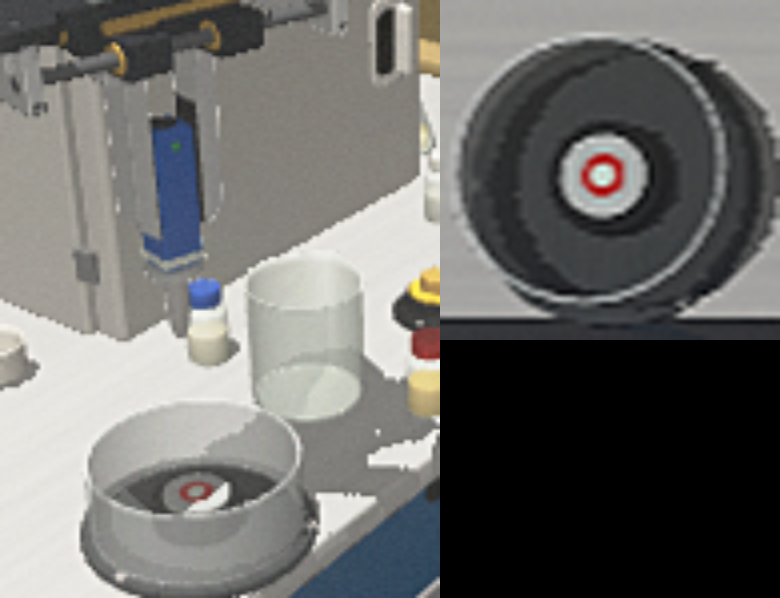

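I've now used all 12 views, so the rest is numeric. The tip is at about (225,245.5) in the scene view against (224.9,245.1) projected. The probe clears the beaker and vials. Next, the mark to sub-pixel from both cameras.

Run:
```python
from h import *
now=imaging.camera('scene')
for n,im,c in(("top",cv2.imread("pics/top0.png"),(157,231)),("scene",cv2.imread("pics/scene0.png"),(229,289)),("scene",now,(229,289))):
    s=8;r=10
    cr=cv2.resize(im[c[1]-r:c[1]+r+1,c[0]-r:c[0]+r+1],None,fx=s,fy=s,interpolation=cv2.INTER_CUBIC).astype(int)
    red=(cr[...,2]/(1+np.maximum(cr[...,0],cr[...,1]))>1.3).astype(np.uint8)
    cs,_=cv2.findContours(red,cv2.RETR_EXTERNAL,cv2.CHAIN_APPROX_NONE);k=max(cs,key=cv2.contourArea)
    (x,y),ax,an=cv2.fitEllipse(cv2.convexHull(k)); u=(c[0]-r+(x+.5)/s-.5,c[1]-r+(y+.5)/s-.5)
    print(n,np.round(u,2),np.round(np.array(ax)/s,2),onz(n,u,.03).round(4))
for a,c,r in(("green",(331,211),12),("yellow",(275,216),12)): pass
```

```text
top [157.32 231.43] [8.01 8.52] [0.4609 0.2589 0.03  ]
scene [228.59 289.21] [5.99 8.78] [0.4594 0.2566 0.03  ]
scene [228.59 289.19] [5.88 8.64] [0.4594 0.2566 0.03  ]
```

Call:
{"name": "apply_moves", "arguments": {
  "deltas": [
    {"dp": [0, 0.008, 0.001], "roll": 0, "grip": 1},
    {"dp": [0, 0.018, 0], "roll": 0, "grip": 1},
    {"dp": [0, 0.02, 0], "roll": 0, "grip": 1},
    {"dp": [0, 0.02, 0], "roll": 0, "grip": 1},
    {"dp": [0, 0.015, 0], "roll": 0, "grip": 1},
    {"dp": [0, 0.008, 0], "roll": 0, "grip": 1},
    {"dp": [0, 0.003, 0], "roll": 0, "grip": 1},
    {"dp": [0, 0, 0], "roll": 0, "grip": 1},
    {"dp": [0, 0, 0], "roll": 0, "grip": 1}
  ]
}}

```text
time_s: 14.55
ee_pos: [0.4607, 0.257, 0.1315]
eef_rot: [-1.57, 0.001, -1.817]
force: [0.1, 0.1, -1.0]
grip_width: 0.022
```

```bash
python3 to.py .460 .2576 .1204
python3 - <<'E'
from h import *
im=imaging.camera('scene').astype(int);s=cv2.imread("pics/scene0.png").astype(int);p=ctrl.get_obs()['ee_pos']
print('pred tip',proj('scene',p-[0,0,.0824]),'stem',proj('scene',p-[0,0,.06]))
d=abs(im-s).max(2)
for y in range(266,294): print(y,' '.join('%3d'%v for v in d[y,218:240]))
E
```

```text
t 14.55 p [0.4607 0.257  0.1315] r [-1.5701e+00  6.0000e-04 -1.8170e+00] F [ 0.12  0.07 -0.98] w 0.022 q6 [0.44 0.34 1.68 0.   1.12 2.26]
tool dp [-0.0004  0.0111 -0.0008]
pred tip [227.42710396 281.79757121] stem [226.71947894 273.02630849]
266   6  56  66  64  76  76  75 120  91  85  78  63  73  80  79   2   2   4   2   6   3   2
267   3   8  69  67  61  61  76  62  63  58  64  63  72  67   5   5   1   4   5   4   3   2
268   5   4   8  62  63  62  51  54  58  62  61  74  56   7   2   7   6   3   3   4   1   2
269   3   1  10  13  37  47  68  61  62  65  78  72   2   2   3   1   7   2   1   5   9   5
270   3   2   4   4   3  33  74  72  65  66  77  67  16   3   5   1   2   5   5   2   1   7
271   1   3   4   4   5   2  78  70  55  65  77  86  11   2   3   5   2   4   5   4   1   5
272   4   2   3   6   4   4  76  64  67  68  74  96  12   7   3   2   1   2   6   1   7  36
273  13   4   2   6   3  11  78  67  59  56  74 101  12   6   5   1   5   3   4   5  10  49
274   3   5   4   5   5   5  83  60  58  66  78  90   7   3   6   9   3   3   7  31  30  41
275   1   1   3   9   4   4  6
[... 1017 characters left out ...]
 113 113 101 103 100 105 104 107 108 106  42   9  30  45
287  44  31  19  45 108 110 112 111 107 103  97 103 101  99 104 110 106 105 110  40   7  33
288  36  10   4 113 108 108 106  99 105 102 120 114 122 105 107 107 100 107 111  48   2  14
289  20   8  24 117 106 108 101 103 102 115 115 113 106 107 102 103 111 113 116  48   7  14
290  14  11  54 113 102 102 112 101 105 120 101 102 102 107 111 124 118  10 130  26  11   9
291   3   7  23 116 105 103 109  98  92 107 102 101 112 120 117   5  11  20 116   2  13  16
292   8   3  11 114 111 104 107 106 101 103 105 115 117   4  12   9   6   7  44   2   7   4
293   1   9  10  48  99 112 104 106 111 116 116   6  16   8   5   3   3   3   2  10   8   5
```

Call:
{"name": "apply_moves", "arguments": {
  "deltas": [
    {"dp": [0, 0.003, -0.0009], "roll": 0, "grip": 1},
    {"dp": [0, 0.004, 0], "roll": 0, "grip": 1},
    {"dp": [0, 0.003, 0], "roll": 0, "grip": 1},
    {"dp": [0, 0.001, 0], "roll": 0, "grip": 1},
    {"dp": [0, 0, 0], "roll": 0, "grip": 1},
    {"dp": [0, 0, 0], "roll": 0, "grip": 1},
    {"dp": [0, 0, 0], "roll": 0, "grip": 1},
    {"dp": [0, 0, 0], "roll": 0, "grip": 1}
  ]
}}

```text
time_s: 15.6
ee_pos: [0.4596, 0.2571, 0.12]
eef_rot: [-1.571, 0.0, -1.817]
force: [0.1, -0.1, -2.0]
grip_width: 0.0218
```

```bash
python3 to.py .4597 .257 .1204
python3 - <<'E'
from h import *
im=imaging.camera('scene').astype(int);s=cv2.imread("pics/scene0.png").astype(int);o=ctrl.get_obs();p=o['ee_pos']
print(p,o['eef_rot'],o['joint_vel'].round(4));print('pred tip',proj('scene',p-[0,0,.0824]),'stem',proj('scene',p-[0,0,.06]),'collar',proj('scene',p-[0,0,.0404]),'if 3mm lower',proj('scene',p-[0,0,.0434]))
# blue handle bottom edge and lateral position
h=cv2.cvtColor(im.astype(np.uint8),cv2.COLOR_BGR2HSV)
m=(h[...,0]>100)&(h[...,0]<125)&(h[...,1]>120)
for y in range(228,268,3):
    x=np.nonzero(m[y,205:245])[0]+205; print(y,x.min() if len(x) else None,x.max() if len(x) else None,'pred axis')
d=abs(im-s).max(2)
for y in range(274,292): print(y,' '.join('%3d'%v for v in im[y,220:238,2]))
# glassware: change at its place
for n,c in(("beaker",(256,245)),("red",(287,255)),("blue",(231,240)),("white",(291,202))): print(n,np.median(d[c[1]-12:c[1]+12,c[0]-8:c[0]+8]))
for col,c in(("red",(287,247)),("blue",(231,234))): print(col,blob(im.astype(np.uint8),col,c,9)[1],blob(s.astype(np.uint8),col,c,9)[1])
E
```

```text
t 15.6 p [0.4596 0.2571 0.12  ] r [-1.5707e+00  1.0000e-04 -1.8170e+00] F [ 0.09 -0.07 -1.98] w 0.0218 q6 [0.44 0.35 1.69 0.   1.1  2.26]
tool dp [ 0.0001 -0.0004  0.0001]
[0.45959931 0.25711113 0.11997513] [-1.57077451e+00  3.88316103e-05 -1.81702816e+00] [-0.0006  0.0003  0.0005  0.0015 -0.0011 -0.0006]
pred tip [228.11533394 286.41713608] stem [227.42052891 277.75501684] collar [226.79790766 269.99281128] if 3mm lower [226.89411396 271.19221305]
228 None None pred axis
231 None None pred axis
234 228 230 pred axis
237 222 230 pred axis
240 223 231 pred axis
243 223 231 pred axis
246 223 231 pred axis
249 223 231 pred axis
252 224 231 pred axis
255 224 232 pred axis
258 224 232 pred axis
261 224 232 pred axis
264 220 232 pred axis
267 224 227 pred axis
274 192 194 183 185 148 133 135 138 126 121 143 213 203 200 200 205 205 209
275 192 191 198 205 147 129 136 142 131 118 149 210 201 197 204 206 204 172
276 189 186 194 198 141 129 136 141 136 123 154 211 206 200 207 202 173 162
277 187 187 196 199 163 126 139 137 133 122 134 213 203 205 167 170 160 162
278 190 193 193 199 169 127 140
[... 468 characters left out ...]
  81  88  89  61  61  68  75  66
285 108  78  62  59  83 112 117 140 136 121 116 121 119 114  89  62  57  69
286  83  64  76 122 117 129 125 140 138 117 127 118 123 124 119 112  75  57
287  59  77 121 134 126 125 126 131 126 129 129 128 122 119 121 126 117  73
288  60 124 129 127 123 126 127 135 134 138 143 135 130 124 120 120 127  78
289  67 128 129 124 124 129 129 140 146 141 147 131 129 122 121 120 130  79
290  85 132 127 119 126 129 132 144 148 148 134 126 122 113 116 121 121  94
291  83 136 128 128 119 126 129 136 136 133 128 128 119 112 233 113 128  76
beaker 3.0
red 4.0
blue 94.0
white 2.0
red [287.      246.97298] [287.01334 246.90666]
blue [227.10909 238.27272] [230.17308 233.     ]
```

Run:
```python
from h import *
t=imaging.camera('top');t0=cv2.imread("pics/top0.png");o=ctrl.get_obs()
for col,c in(("blue",(220,180)),("red",(232,243))): print(col,blob(t,col,c,9)[:2],blob(t0,col,c,9)[:2])
s=imaging.camera('scene');s0=cv2.imread("pics/scene0.png")
d=np.abs(s.astype(int)-s0).max(2);print("blue vial body below cap, diff",np.median(d[240:252,228:237],1))
print(o['ee_pos'],o['force'],o['grip_width'],o['time_s']); ctrl.hand_in()
```

```text
blue (66, array([218.84848, 177.93939], dtype=float32)) (67, array([218.80597, 177.8806 ], dtype=float32))
red (69, array([231.43478, 242.28986], dtype=float32)) (73, array([231.30138, 242.32877], dtype=float32))
blue vial body below cap, diff [165. 146. 165. 163. 169. 170. 143. 131. 117. 115. 108. 103.]
[0.45957928 0.25712021 0.11994992] [-0.11745861  0.40417855 -1.57600599] 0.02215998651353565 15.7
the job is handed in; nothing more can be done
```

I took the probe from its holder and pressed its tip on the green-ringed stud, then on the yellow-ringed one. I then carried it over the guard rim and handed the job in at 15.7 s, still holding it upright above the mark. No verdict was given.

**Presses:** Each stud gave about 2 mm for about half a second. The wrist force rose by about 1.5 N each time, and the pictures showed the studs lower.

**Final pose:** The arm was still and the tool vertical. The tip was about 7.6 mm above the sample, worked out from the tool height.

**Checks that disagreed:**
- The two cameras placed the mark about 2.8 mm apart. I aimed close to the scene camera's value, because it agreed with the arm's own position there. The last picture put the tip about 1 mm from the mark centre.
- From above, the stage rim centre came out about 3 mm from the mark, though the two should share an axis. I put this down to reading error.

**Glassware:** The red and blue vials had not moved in the last top view. The beaker and white vial looked unchanged in the scene view. The scene check on the blue vial was useless because the probe hid it.

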